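Lay the slide box down flat against the tray's rim

TASK

The tall slide box standing on end in the steel tray is packed with glass slides. Tip it over, away from the end rim it stands beside, and let its upper end down gently, without letting it fall, so that it lies flat with its lid up and its foot end square against that rim. Only push it and support it with the fingers: do not grip or lift it, and leave the other things where they are.

Things in the scene. Friction and masses are not known exactly. Their poses are not given: they have to be found in the camera images.
- slide_box: Closed ivory plastic slide box, 34 mm thick, 98 wide, 208 tall, 0.25 to 0.47 kg, evenly loaded. Starts standing on its small end, 3 to 21 mm clear of the stop. Origin: centre of the end it stands on (foot end). z: along the 208 mm (up at the start); x: through the thickness, away from the stop; y: width. +x face is the base, to end underneath; -x face is the lid with a blank white card, to end on top
- box_heel (a point): middle of the foot edge on the base (+x) side, the edge about which the box tips; 17 mm along x from the box's origin
- box_top (a point): middle of the upper edge on the base (+x) side, 208 mm above the heel; this edge comes down as the box is tipped. Friction of the box on tray and fingers is about 0.5 to 0.7
- lid_face (a point): centre of the lid face (-x face) of the slide box; 34 mm above the tray floor when the box lies properly flat
- tray: Steel instrument tray, fixed to the bench, 340 x 260 mm inside with a 4 mm wall and a rolled edge reaching 14 mm beyond the inner faces; rim top 22 mm and inner floor 3 mm above the bench. Origin: centre of its underside. x runs along the 340 mm length, from the stop towards the far end, z is up; beyond the laid-down box 130 mm of bare floor remain
- stop (a point): the stop: inner face of the tray's end rim at its -x end, middle of its width, at floor level; the rim stands 19 mm above the tray floor. Axes as the tray's: x points away from the rim, along the tray, the way the box has to tip
- oil_bottle: small white dropper bottle, black cap, 26 mm diameter, 66 mm tall, in the tray beside the slide box, on the tray's -y side; leave it
- mailer: clear flat slide mailer with a white end, 83 x 33 x 14 mm, lying along the tray's -y side; leave it
- coverslips: small square coverslip box, 36 x 36 x 20 mm, in the tray on the +y side; leave it
- media_bottle: clear bottle with blue cap, 70 mm diameter, 146 mm tall, on the bench; leave it
- petri_stack: stack of three clear dishes, 90 mm diameter, 44 mm tall, on the bench; leave it
- flat_box: small ivory slide box already lying flat on the bench, 100 x 82 x 32 mm; leave it
- coplin: square glass staining jar, foot 58 x 58 mm, 96 mm tall, on the bench; leave it

How it is judged:
At the end, for the whole second after the job is handed in: The slide box lies still and flat on its base on the tray floor (within 0.04 rad), lid up, with the middle of its foot end within 8 mm of the stop rim and its length square to the rim within 0.09 rad (5 degrees) (angle between slide_box's own z axis and vertical between 1.53 and 1.61 rad and height (world z) of lid_face between 0.034 and 0.04 m and x of slide_box in the frame of stop between -0.004 and 0.008 m and angle between the z axis of slide_box and the x axis of tray, either way round below 0.09 rad and linear speed of slide_box below 0.01 m/s and angular speed of slide_box below 0.08 rad/s); the robot touches nothing.
It fails at once if the box falls or is slammed: it turns faster than 4.5 rad/s (dropping its upper end from 30 mm is about that) (angular speed of slide_box above 4.5 rad/s).
It fails at once if the box is lifted off the tray or tipped the wrong way: its heel edge rises more than 20 mm from the tray floor (height (world z) of box_heel above 0.023 m).
It fails at once if the box is gripped or jammed: the fingers press on it with more than 30 N (contact force between the fingers and slide_box above 30 N).
It fails at once if another thing is moved by more than 20 mm (distance of any of oil_bottle, mailer, coverslips, media_bottle, petri_stack, flat_box, coplin from where it was at the start of the episode above 0.02 m).
It also fails if it takes over 64 s, if anything falls off the work surface, if the arm or the gripper's body presses on something with over 40 N, if the wrist force passes 120 N, or if a joint passes its speed limit or range.

ROBOT

A 6-joint arm with a two-finger parallel gripper is mounted at the origin on the work surface. World frame = base frame: x ahead of the robot, y to its left, z up, the work surface at z = 0. Lengths are in m, angles in rad, forces in N, time in s.
With the tool pointing down it reaches from about 0.3 to 0.775 m from the base axis. Payload 14.6 kg.
Tool frame: the origin (TCP) lies at the very end of the fingers, on their centre line; the grasp point (between the pads) lies ctrl.tcp_to_grasp behind it (ctrl.tcp_to_grasp is the distance from the TCP to the grasp point, in m); x points along the fingers, y is the direction in which the jaws open and shut, and the axes are right-handed (so a half turn about x gives the same grasp; the last joint's range is limited). The gripper opens to 94 mm and grips with 3 to 60 N. Pads are 16 mm wide; open, the fingers measure 119 mm over their backs; the gripper's body (75 mm by 177 mm) begins 78 mm behind the grasp point.
Start: joints at [-1.212, 0.3, 1.521, -0, 1.321, -0.067], TCP at [0.227, -0.501, 0.205] pointing down, gripper open.
Joint ranges: [-3.03, 3.03], [-0.79, 2.21], [0.23, 2.52], [-1.04, 4.18], [0, 3.07], [-2.55, 2.55]. Speed limits (rad/s): [2.22, 2.22, 2.57, 3.14, 3.14, 3.14].

INTERFACE

Orientations are given as [roll, pitch, yaw] about the fixed x, y, z axes, in that order (R = Rz(yaw) Ry(pitch) Rx(roll)).
In Python, from station import ctrl gives the robot as it stands.
- The arm moves only by the tool play_rows, never from a script. Its argument "increments" is a list that holds one entry, the list of rows, each a list of 5 numbers: the closure in counts, from 0 (fully open) to 255 (shut), then the shift along the tool's x, y, z in cm, then the turn about the tool's x in degrees. A call has 1 to 12 rows; each row shifts and turns the commanded pose from where the row before left it, along the tool's axes as they then stand; what a row does not reach is not made up. A row lasts 1/12 s, in which the tool goes at most 41.7 mm and 7.16 degrees, less where a joint would pass 70% of its speed; a pose out of reach is approached as far as the arm can. A call is refused whole if a number of a shift passes 4.17 or a number of a turn 7.16, either way. A call with a gripper value outside its range is refused whole. The fingers move at their own pace and stop on an object; "newtons" is the grip in N (left out, the last holds). Time passes only in rows, so rows that do not move let the fingers close. It gives the time, the measured TCP pose, the force and the opening at its end, in the units of the state.
- ctrl.get_obs(): the state, without advancing time (a new reading comes with each control period).
- ctrl.camera(name): name is "scene" or "side" or "wrist"; returns the picture (384x512x3 uint8, red, green, blue); there is no depth.
- ctrl.calibration(name): a dict with "fx", "fy", "cx", "cy" (pixels), "rvec" (rotation vector, rad) and "tvec" (3), from world to camera coordinates, as OpenCV has them; the wrist camera has in their place "T_tool_cam" (4x4, takes a point from camera to tool coordinates, whose origin is the TCP and whose axes are the tool frame's). Camera axes: x right, y down, z forward; pixel columns grow to the right and rows downward; lengths in m; the calibration is good to about 2 mm. A picture is of the moment at which its call begins: read the wrist's pose just before it. calibration takes no time and is no camera call.
- ctrl.hand_in(): hands the job in, once; it reports no verdict.
The state is a dict: "time_s": time; "qpos": joint angles; "joint_vel": joint speeds; "tau": joint torques, N m; "ee_pos": TCP position; "eef_rot": TCP orientation; "force": force on the tool from outside, world axes, zero at the start; "moment": the same for the moment, N m; "grip_width": finger opening in m.
Only numpy, scipy, OpenCV 4.12 (cv2) and the standard library are available. Lean on these libraries where they do the work, as an engineer would, in place of code of your own. Each camera call takes 0.05 s, during which the arm holds its last target.

## Working session

There is one attempt and no reset: what is moved stays moved. The work goes in short steps, Python scripts to look and compute and a tool call to move; the robot and the scene stay as the last step left them, time stands still between calls to the robot, and variables do not carry over. Pictures are saved under pics/ and viewed, and the job is handed in when it is done.

Besides the shell and the picture viewer there is one more tool, called after ">>>" as a command line: name --argument value ..., lists and objects as JSON in quotes. play_rows: Moves the arm, as the interface text tells. Its arguments: {"type":"object","properties":{"increments":{"type":"array"},"newtons":{"type":"number"}},"required":["increments"]}

```bash
mkdir -p pics; ls; python3 - <<'E'
from station import ctrl
import cv2
o=ctrl.get_obs()
for k,v in o.items(): print(k,v)
print(ctrl.tcp_to_grasp)
for n in ("scene","side","wrist"):
    cv2.imwrite(f"pics/{n}0.png",ctrl.camera(n)[:,:,::-1]); print(n,ctrl.calibration(n))
E
```

```text
pics
time_s 0.0
qpos [-1.21162276e+00  3.00487429e-01  1.52159023e+00  4.70369878e-05
  1.32075657e+00 -6.66024304e-02]
joint_vel [ 1.19602786e-03  5.50735896e-04 -9.52351205e-04 -5.52329909e-04
 -2.07118072e-03  9.59577450e-05]
tau [ 9.02456650e-04 -5.31800187e+01 -3.52731121e+01  7.08153960e-02
  2.45103403e-02 -1.09501605e-04]
ee_pos [ 0.22707331 -0.50062748  0.20487352]
eef_rot [-1.67407745  1.56955392  1.89327954]
force [ 0.35402105 -0.34800644 -0.9781692 ]
moment [-0.03998161 -0.01166169  0.03215503]
grip_width 0.0936584043232063
0.0188
scene {'fx': 351.4346438664803, 'fy': 351.4346438664803, 'cx': 260.1652585147706, 'cy': 194.13761971790245, 'rvec': array([ 2.3250228 ,  0.90272443, -0.31037998]), 'tvec': array([-0.43287115, -0.18429143,  1.40117615])}
side {'fx': 486.0217185234356, 'fy': 486.0217185234356, 'cx': 253.3682471080715, 'cy': 197.00054456478745, 'rvec': array([ 0.81299421, -2.3604907 ,  1.31312685]), 'tvec': array([0.47873478, 0.29248103, 1.17295482])}
wrist {'fx': 317.1013971555992, 'fy': 317.1013971555992, 'cx': 261.43872938951205, 'cy': 189.92785747640414, 'T_tool_cam': array([[ 5.45268169e-04, -2.70784827e-01,  9.62639746e-01,
        -1.78992083e-01],
       [ 9.99999694e-01,  6.88087262e-04, -3.72875121e-04,
        -1.02418219e-04],
       [-5.61411222e-04,  9.62639654e-01,  2.70785119e-01,
        -7.90091270e-02],
       [ 0.00000000e+00,  0.00000000e+00,  0.00000000e+00,
         1.00000000e+00]])}
```

View pics/scene0.png

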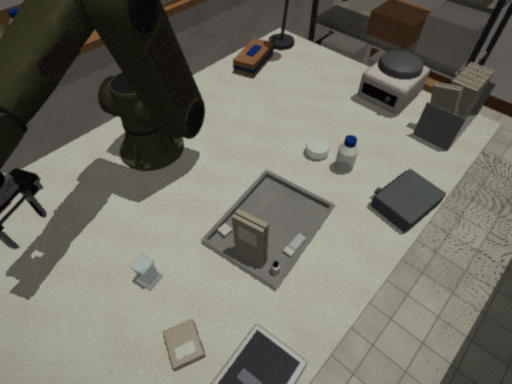

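View pics/side0.png

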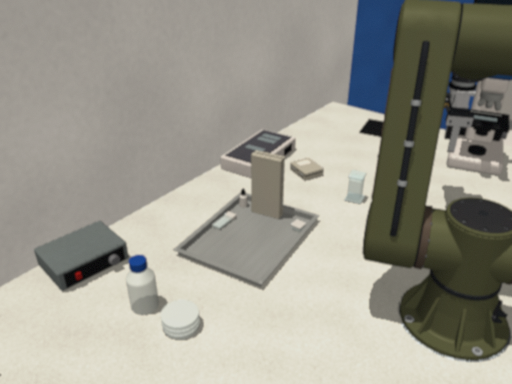

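View pics/wrist0.png

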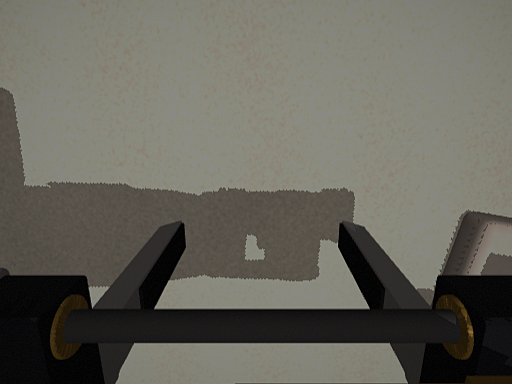

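```bash
cat > h.py <<'E'
import numpy as np,cv2
from station import ctrl
def cal(n):
    c=ctrl.calibration(n); K=np.array([[c['fx'],0,c['cx']],[0,c['fy'],c['cy']],[0,0,1]]); R=cv2.Rodrigues(c['rvec'])[0]; return K,R,np.array(c['tvec'])
def ray(n,u,v):
    K,R,t=cal(n); d=R.T@np.linalg.solve(K,[u,v,1.]); return -R.T@t,d
def onz(n,u,v,z):
    o,d=ray(n,u,v); return o+d*(z-o[2])/d[2]
def proj(n,P):
    K,R,t=cal(n); q=K@(R@np.asarray(P,float)+t); return q[:2]/q[2]
def pic(n,name,x0=0,y0=0,w=512,h=384,s=1):
    im=ctrl.camera(n)[:,:,::-1]; im=cv2.resize(im[y0:y0+h,x0:x0+w],None,fx=s,fy=s,interpolation=cv2.INTER_CUBIC); cv2.imwrite("pics/"+name,im)
def crop(src,name,x0,y0,w,h,s):
    im=cv2.imread("pics/"+src); cv2.imwrite("pics/"+name,cv2.resize(im[y0:y0+h,x0:x0+w],None,fx=s,fy=s,interpolation=cv2.INTER_CUBIC))
E
python3 - <<'E'
from h import *
crop("scene0.png","sc1.png",190,160,150,130,5)
crop("side0.png","si1.png",170,130,160,160,3.7)
for n in("scene","side"): print(n,ray(n,256,192)[0])
E
```

```text
scene [ 1.00265239 -0.46384469  0.98192242]
side [-0.14479092  0.95762457  0.86749405]
```

```bash
sleep 1
```

```text
(no output)
```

View pics/sc1.png

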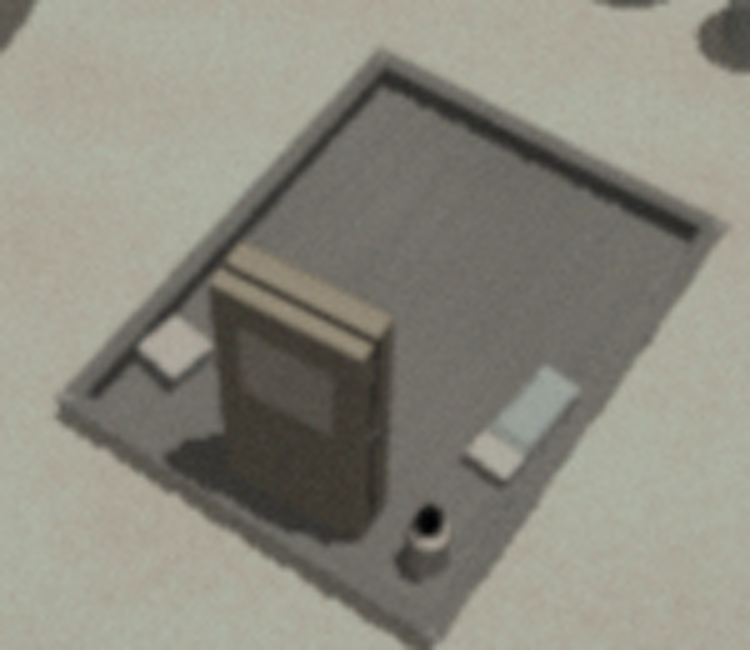

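View pics/si1.png

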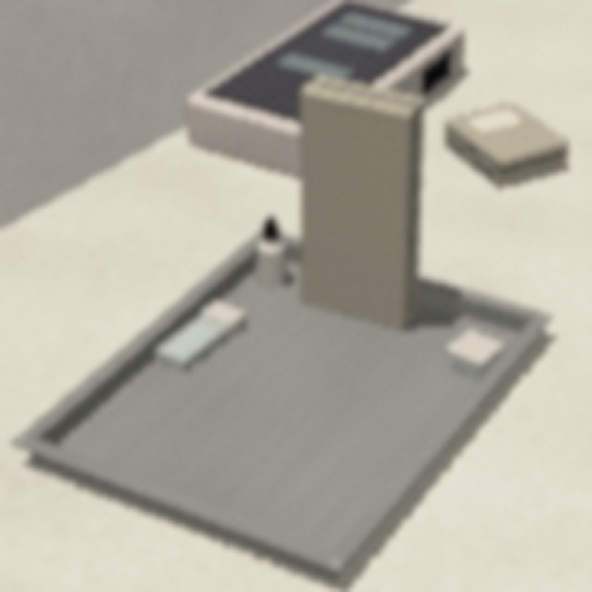

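```bash
python3 - <<'E'
from h import *
P={}
for k,(u,v) in dict(SL=(62,402),FL=(382,50),FR=(725,228),SR=(430,640)).items():
    P[k]=onz("scene",190+u/5,160+v/5,0.022); print(k,P[k].round(4))
Q={}
for k,(u,v) in dict(SL=(553,320),FL=(340,577),FR=(20,443),SR=(262,238)).items():
    Q[k]=onz("side",170+u/3.7,130+v/3.7,0.022); print(k,Q[k].round(4))
for D in(P,Q):
    print([np.linalg.norm(D[a]-D[b]).round(4) for a,b in(("SL","FL"),("SR","FR"),("SL","SR"),("FL","FR"))], [np.degrees(np.arctan2(*(D[b]-D[a])[1::-1])).round(2) for a,b in(("SL","FL"),("SR","FR"),("SL","SR"),("FL","FR"))], (sum(D.values())/4).round(4))
# box top corners z=.211
for n,pts in dict(scene=[(190+u/5,160+v/5) for u,v in((212,283),(238,243),(392,320),(366,362))],side=[(170+u/3.7,130+v/3.7) for u,v in((302,92),(312,76),(425,95),(412,108))]).items():
    for p in pts: print(n,onz(n,*p,0.211).round(4))
# base bottom: side
for u,v in((302,302),(410,328)): print('heel',onz("side",170+u/3.7,130+v/3.7,0.003).round(4))
E
```

```text
SL [ 0.4811 -0.1563  0.022 ]
FL [0.4295 0.2054 0.022 ]
FR [0.7112 0.241  0.022 ]
SR [ 0.7563 -0.1195  0.022 ]
SL [ 0.466  -0.1508  0.022 ]
FL [0.4158 0.2103 0.022 ]
FR [0.698  0.2409 0.022 ]
SR [ 0.742 -0.103  0.022]
[np.float64(0.3654), np.float64(0.3634), np.float64(0.2777), np.float64(0.2839)] [np.float64(98.11), np.float64(97.12), np.float64(7.61), np.float64(7.21)] [0.5945 0.0427 0.022 ]
[np.float64(0.3646), np.float64(0.3467), np.float64(0.2801), np.float64(0.2838)] [np.float64(97.92), np.float64(97.3), np.float64(9.84), np.float64(6.2)] [0.5804 0.0493 0.022 ]
scene [ 0.5876 -0.1135  0.211 ]
scene [ 0.5792 -0.0853  0.211 ]
scene [ 0.6742 -0.0663  0.211 ]
scene [ 0.6815 -0.0948  0.211 ]
side [ 0.6613 -0.0601  0.211 ]
side [ 0.6727 -0.0878  0.211 ]
side [ 0.58   -0.1165  0.211 ]
side [ 0.5751 -0.0916  0.211 ]
heel [ 0.6668 -0.0656  0.003 ]
heel [ 0.5694 -0.0906  0.003 ]
```

```bash
cat >> h.py <<'E'
from scipy.spatial.transform import Rotation as Ro
def pose():
    o=ctrl.get_obs(); return np.array(o['ee_pos']),Ro.from_euler('xyz',o['eef_rot']).as_matrix(),o
def tool(dw):
    p,R,o=pose(); return R.T@np.asarray(dw)
E
python3 - <<'E'
from h import *
p,R,o=pose(); print(R.round(3)); print(tool([.40,.41,0]).round(4))
for n,pts in dict(scene=dict(media=(346,170,0),petri=(317,157,.02),coplin=(148,278,.0),flat=(184,345,.0),oil=(276,274,.01)),side=dict(media=(143,308,0),coplin=(355,200,0),oil=(243,205,.003))).items():
    for k,(u,v,z) in pts.items(): print(n,k,onz(n,u,v,z).round(3))
E
```

```text
[[-0.     0.413 -0.911]
 [ 0.001 -0.911 -0.413]
 [-1.    -0.001 -0.   ]]
[ 2.000e-04 -2.082e-01 -5.336e-01]
scene media [ 0.638  0.425 -0.   ]
scene petri [0.526 0.388 0.02 ]
scene coplin [ 0.447 -0.347  0.   ]
scene flat [ 0.674 -0.398  0.   ]
scene oil [ 0.724 -0.082  0.01 ]
side media [0.614 0.436 0.   ]
side coplin [ 0.44  -0.337  0.   ]
side oil [ 0.714 -0.079  0.003]
```

>>> play_rows --increments '[[[0,-3.5,0,0,0],[0,-3.5,0,0,0],[0,-3.5,0,0,0],[0,0,-1.5,-3.8,0],[0,0,-1.5,-3.8,0],[0,0,-1.5,-3.8,0],[0,0,-1.5,-3.8,0],[0,0,-1.5,-3.8,0],[0,0,-1.5,-3.8,0],[0,0,-1.5,-3.8,0],[0,0,-1.5,-3.8,0],[0,0,-1.5,-3.8,0]]]'

```text
time_s: 1.15
ee_pos: [0.4839, -0.2348, 0.3104]
eef_rot: [-1.142, 1.571, 2.426]
force: [-0.4, -0.4, 0.4]
grip_width: 0.0942
```

>>> play_rows --increments '[[[0,0,-1.5,-3.6,4],[0,0,-1,-3.6,4],[0,0,-1,-3.6,5],[0,0,0,0,0],[0,0,0,0,0]]]'

```text
time_s: 1.57
ee_pos: [0.5722, -0.1653, 0.3092]
eef_rot: [-0.529, 1.569, 2.814]
force: [-0.4, -0.5, -0.5]
grip_width: 0.0941
```

```bash
python3 - <<'E'
from h import *
p,R,o=pose(); print(p,R.round(3),o['qpos'].round(3)); pic("wrist","w1.png")
E
```

```text
[ 0.57219381 -0.16529871  0.3092369 ] [[-0.002  0.2   -0.98 ]
 [ 0.001 -0.98  -0.2  ]
 [-1.    -0.001  0.002]] [-0.343  0.355  1.212 -0.     1.577  1.027]
```

View pics/w1.png

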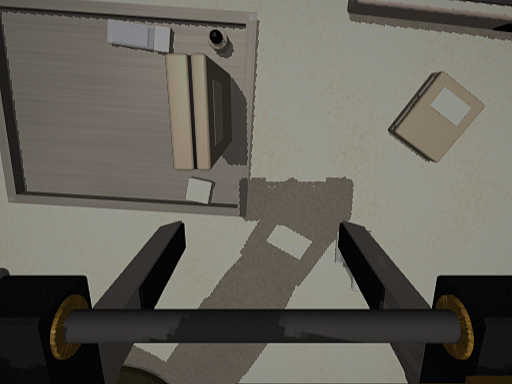

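```bash
python3 - <<'E'
from h import *
crop("w1.png","w1c.png",90,0,180,230,2.6*1)
E
```

```text
(no output)
```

View pics/w1c.png

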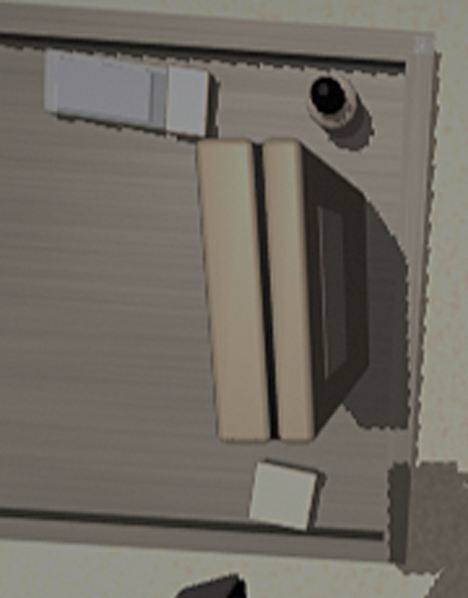

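```bash
cat >> h.py <<'E'
def won(u,v,z,p,R):
    c=ctrl.calibration("wrist");T=c['T_tool_cam']
    d=np.array([(u-c['cx'])/c['fx'],(v-c['cy'])/c['fy'],1.]); o=p+R@T[:3,3]; d=R@(T[:3,:3]@d); return o+d*(z-o[2])/d[2]
E
python3 - <<'E'
from h import *
p,R,o=pose(); s=2.6
W=lambda u,v,z: won(90+u/s,v/s,z,p,R)
c=[W(u,v,.211) for u,v in((197,140),(302,140),(314,440),(218,440))]
for k in c: print(k.round(4))
a=lambda d:np.degrees(np.arctan2(d[1],d[0])).round(2)
print("center",(sum(c)/4).round(4),"width dir",a(c[0]-c[3]),a(c[1]-c[2]),[np.linalg.norm(c[i]-c[i-1]).round(4) for i in range(4)])
t=[W(435,37,.022),W(405,570,.022)]; print("rim outer",t,a(t[0]-t[1]),np.linalg.norm(t[0]-t[1]))
f=[W(405,68,.003),W(385,535,.003)]; print("floor edge",f,a(f[0]-f[1]))
for u,v in((0,45),(400,68)): print("far side wall",W(u,v,.003))
print("oil",W(345,115,.003),"cov",W(285,500,.023))
E
```

```text
[ 0.669  -0.0668  0.211 ]
[ 0.6755 -0.0989  0.211 ]
[ 0.5818 -0.1176  0.211 ]
[ 0.5752 -0.0853  0.211 ]
center [ 0.6254 -0.0922  0.211 ] width dir 11.16 11.29 [np.float64(0.0956), np.float64(0.0328), np.float64(0.0955), np.float64(0.033)]
rim outer [array([ 0.75508394, -0.12268734,  0.022     ]), array([ 0.4678727, -0.1617623,  0.022    ])] 7.75 0.28985711498947514
floor edge [array([ 0.74161535, -0.10877729,  0.003     ]), array([ 0.48079206, -0.14572282,  0.003     ])] 8.06
far side wall [0.70955645 0.10393376 0.003     ]
far side wall [ 0.74108191 -0.10616022  0.003     ]
oil [ 0.7124354  -0.08123522  0.003     ] cov [ 0.49728567 -0.08436345  0.023     ]
```

>>> play_rows --increments '[[[95,0,-2.0,-3.0,0],[95,0,-2.0,-3.0,0],[95,0,-2.1,-3.2,0],[95,0,0,0,0],[95,0,0,0,0],[95,0,0,0,0],[95,0,0,0,0]]]' --newtons 15

```text
time_s: 2.2
ee_pos: [0.6488, -0.09, 0.3111]
eef_rot: [2.501, 1.57, -0.443]
force: [-0.4, -0.2, -0.0]
grip_width: 0.0591
```

```bash
python3 - <<'E'
from h import *
p,R,o=pose(); print(p,R.round(3),o['qpos'].round(3),o['grip_width'],o['force']); pic("wrist","w2.png")
E
```

```text
[ 0.64875948 -0.08998557  0.31110658] [[ 0.001  0.196 -0.981]
 [-0.    -0.981 -0.196]
 [-1.     0.    -0.001]] [-0.194  0.503  1.001 -0.     1.637  1.18 ] 0.059114284147685055 [-0.39172517 -0.23153779 -0.01086078]
```

View pics/w2.png

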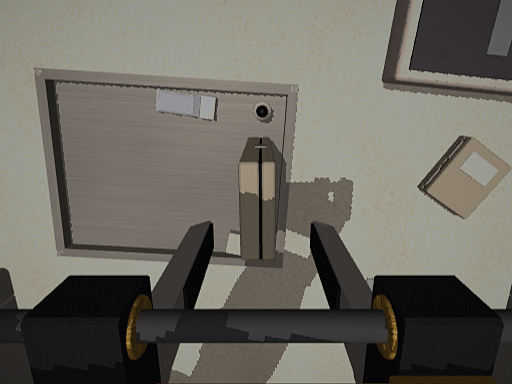

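```bash
python3 - <<'E'
from h import *
p,R,o=pose()
c=[won(u,v,.211,p,R) for u,v in((239.5,162),(275,162),(276,260),(242,260))]
for k in c: print(k.round(4), (R.T@(k-p)).round(4))
m=sum(c)/4; print(m,(R.T@(m-p)).round(4))
E
```

```text
[ 0.6708 -0.0654  0.211 ] [ 0.1002 -0.0198 -0.0263]
[ 0.677  -0.0964  0.211 ] [ 0.1002  0.0119 -0.0263]
[ 0.5825 -0.1175  0.211 ] [0.1002 0.014  0.0705]
[ 0.5759 -0.085   0.211 ] [ 0.1001 -0.0191  0.0706]
[ 0.62655168 -0.09109225  0.211     ] [ 0.1002 -0.0033  0.0221]
```

>>> play_rows --increments '[[[95,3,-0.3,0,0],[95,3,0,0,0],[95,3,0,0,0],[95,3,0,0,0],[95,0,0,0,0],[95,0,0,0,0]]]'

```text
time_s: 2.75
ee_pos: [0.6483, -0.0863, 0.1906]
eef_rot: [-0.367, 1.569, 2.973]
force: [1.5, -0.3, 1.2]
grip_width: 0.059
```

```bash
python3 - <<'E'
from h import *
p,R,o=pose(); print(p,o['grip_width'],o['force']); pic("wrist","w3.png"); pic("side","s3.png",170,60,220,200,3)
E
```

```text
[ 0.6483435  -0.08629692  0.19064018] 0.05895612249647599 [ 1.49736668 -0.25308573  1.19106984]
```

View pics/w3.png

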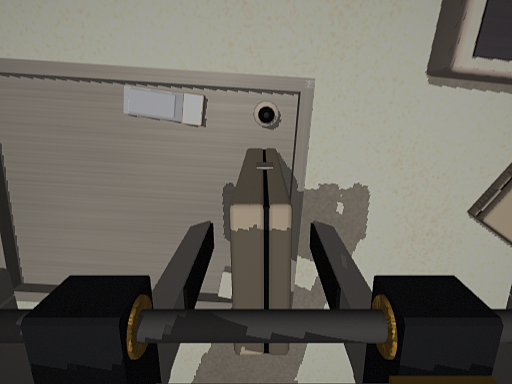

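View pics/s3.png

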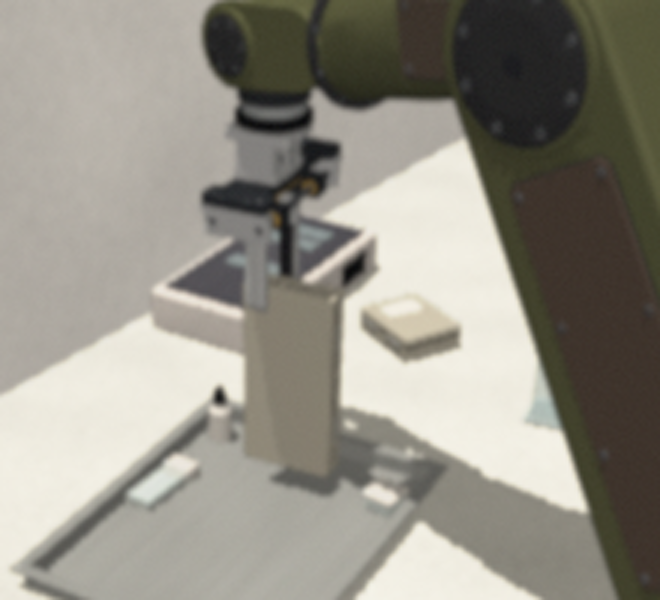

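>>> play_rows --increments '[[[95,0,-0.4,0,0],[95,0,-0.4,0,0],[95,0,-0.4,0,0],[95,0,-0.4,0,0],[95,0,-0.4,0,0],[95,0,-0.4,0,0],[95,0,-0.4,0,0],[95,0,-0.3,0,0],[95,0,-0.3,0,0],[95,0,-0.3,0,0]]]'

```text
time_s: 3.68
ee_pos: [0.6416, -0.049, 0.1904]
eef_rot: [-0.545, 1.571, 2.796]
force: [-0.2, 0.1, 0.4]
grip_width: 0.0593
```

```bash
python3 - <<'E'
from h import *
p,R,o=pose(); print(p,o['grip_width'],o['force']); pic("wrist","w4.png"); pic("side","s4.png",170,60,220,200,3)
E
```

```text
[ 0.64159087 -0.04897972  0.19037978] 0.05933875685119263 [-0.20374197  0.11565527  0.35506557]
```

View pics/w4.png

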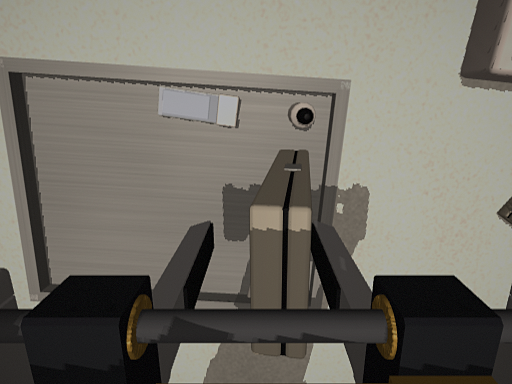

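View pics/s4.png

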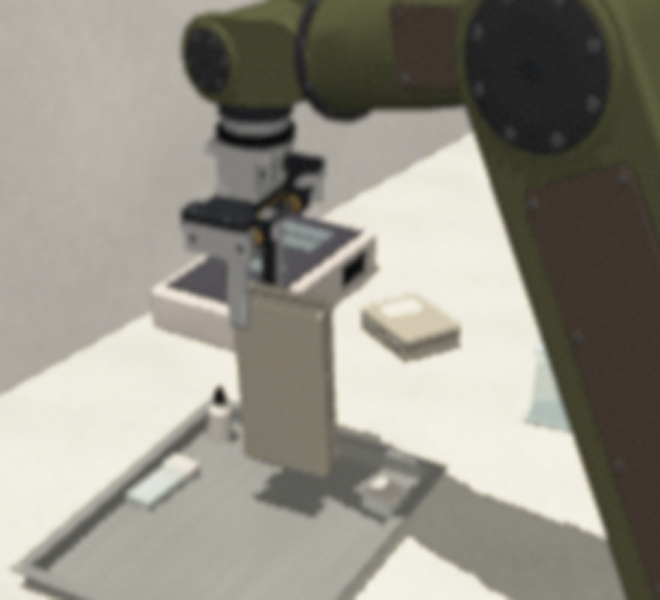

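>>> play_rows --increments '[[[95,0,-0.2,0,0],[95,0,-0.2,0,0],[95,0.1,-0.2,0,0],[95,0.1,-0.2,0,0],[95,0.1,-0.2,0,0],[95,0.1,-0.2,0,0],[95,0.1,-0.2,0,0],[95,0.1,-0.2,0,0],[95,0.1,-0.2,0,0],[95,0.1,-0.2,0,0],[95,0,-0.2,0,0],[95,0,-0.2,0,0]]]'

```text
time_s: 4.78
ee_pos: [0.6368, -0.0256, 0.1823]
eef_rot: [-0.221, 1.571, 3.12]
force: [-0.0, 0.5, 0.3]
grip_width: 0.0595
```

```bash
python3 - <<'E'
from h import *
p,R,o=pose(); print(p,o['grip_width'],o['force']); pic("wrist","w5.png"); pic("side","s5.png",170,60,220,200,3)
E
```

```text
[ 0.63682171 -0.02557246  0.18233095] 0.05947537769324629 [-0.02521214  0.48028408  0.25486097]
```

View pics/w5.png

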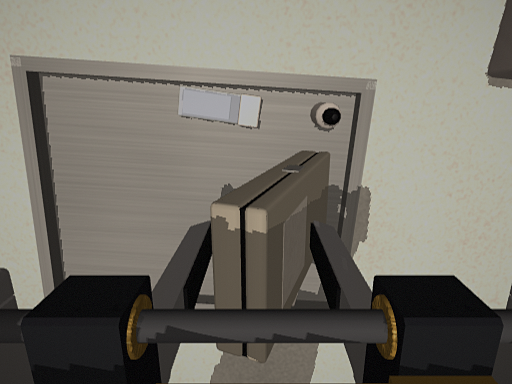

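View pics/s5.png

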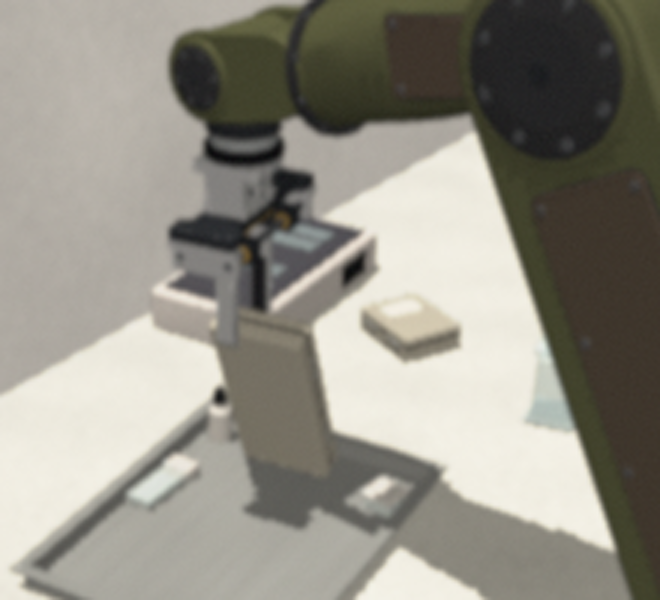

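>>> play_rows --increments '[[[95,0,-0.01,-0.25,-4],[95,0,-0.01,-0.25,-4],[95,0,-0.01,-0.25,-4],[95,0,-0.01,-0.25,-4],[95,0,-0.01,-0.25,-4],[95,0,-0.01,-0.25,-4],[95,0,-0.01,-0.25,-4],[95,0,-0.01,-0.25,-4],[95,0,-0.01,-0.25,-4],[95,0,-0.01,-0.25,-4],[95,0,-0.01,-0.25,-4],[95,0,-0.01,-0.25,-4]]]'

```text
time_s: 5.88
ee_pos: [0.6607, -0.0087, 0.1825]
eef_rot: [0.393, 1.571, -1.709]
force: [-0.6, 0.9, -0.1]
grip_width: 0.0588
```

```bash
python3 - <<'E'
from h import *
p,R,o=pose(); print(p,R.round(3),o['qpos'].round(2),o['grip_width'],o['force'],"F",p+R@[0,-.0358,0]); pic("wrist","w6.png"); pic("side","s6.png",170,60,220,200,3)
E
```

```text
[ 0.66068449 -0.00874794  0.18248047] [[-0.     0.862 -0.506]
 [-0.    -0.506 -0.862]
 [-1.     0.     0.   ]] [-0.07  0.57  1.19 -0.    1.38  0.46] 0.05884424642597255 [-0.64233104  0.88533348 -0.06120056] F [0.6298098  0.00937368 0.18247988]
```

View pics/w6.png

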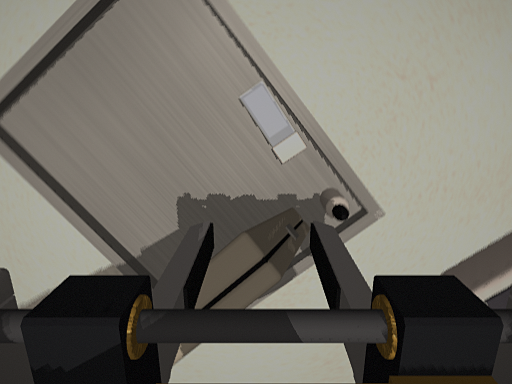

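View pics/s6.png

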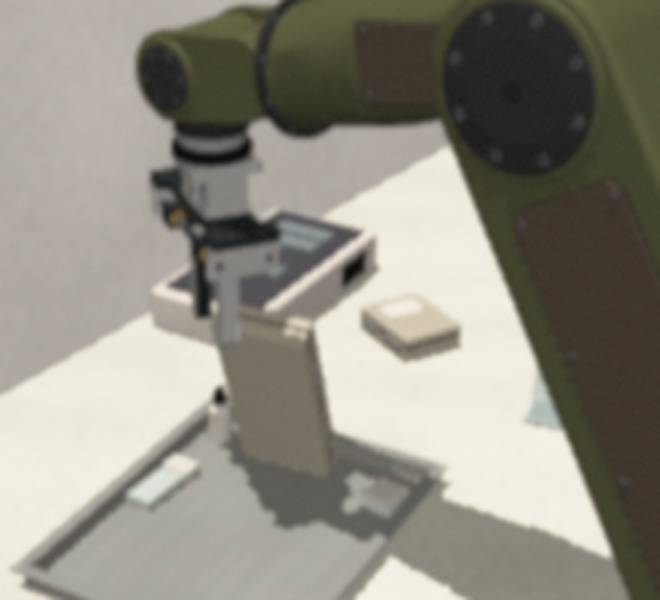

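>>> play_rows --increments '[[[95,0,-0.01,-0.25,-4],[95,0,-0.01,-0.25,-4],[95,0,-0.01,-0.25,-4],[95,0,-0.01,-0.25,-4],[95,0,-0.01,-0.25,-4],[95,0,-0.01,-0.25,-4],[95,0,-0.01,-0.25,-4],[95,0,-0.01,-0.25,-4],[95,0,-0.01,-0.25,-4],[95,0,-0.01,-0.25,-4],[95,0,-0.01,-0.25,-4],[95,0,0,0,0]]]'

```text
time_s: 6.98
ee_pos: [0.6644, 0.018, 0.1825]
eef_rot: [2.772, 1.571, 1.436]
force: [0.1, 0.7, -0.2]
grip_width: 0.0588
```

```bash
python3 - <<'E'
from h import *
p,R,o=pose(); print(p,R.round(3),o['qpos'].round(2),o['grip_width'],o['force'],"F",p+R@[0,-.0358,0]); pic("wrist","w7.png"); pic("side","s7.png",170,60,220,200,3)
E
```

```text
[0.66439841 0.01801888 0.18248907] [[ 0.     0.973  0.233]
 [ 0.     0.233 -0.973]
 [-1.     0.    -0.   ]] [-0.03  0.58  1.18  0.    1.38 -0.26] 0.058802305498297965 [ 0.11941331  0.68695136 -0.21425636] F [0.629581   0.00968892 0.18248822]
```

View pics/w7.png

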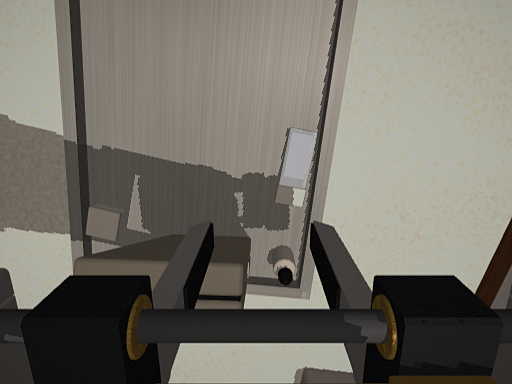

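View pics/s7.png

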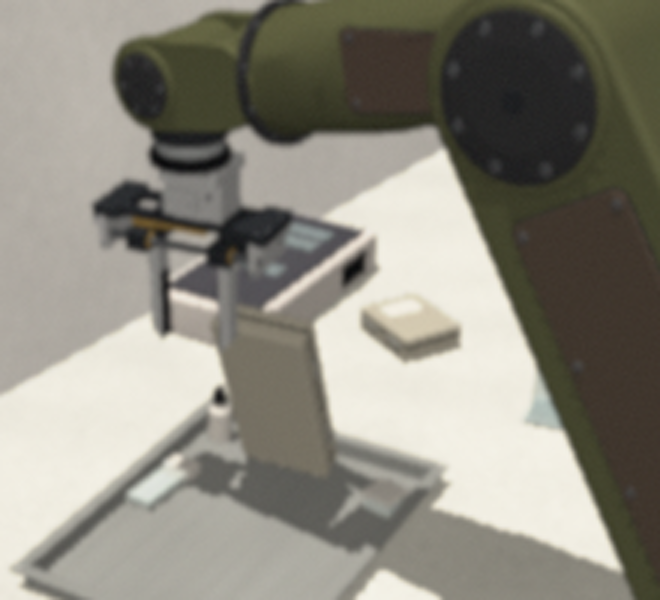

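>>> play_rows --increments '[[[95,0,-0.5,-0.02,0],[95,0,-0.5,-0.02,0],[95,0,-0.5,-0.02,0],[95,0,-0.5,-0.02,0],[95,0,-0.5,-0.02,0],[95,0,-0.5,-0.02,0],[95,0,-0.5,-0.02,0],[95,0,-0.5,-0.02,0],[95,0,-0.5,-0.02,0],[95,0,-0.5,-0.02,0],[95,0,-0.5,-0.02,0],[95,0,-0.2,-0.02,0]]]'

```text
time_s: 8.08
ee_pos: [0.6079, 0.0068, 0.1825]
eef_rot: [0.053, 1.571, -1.284]
force: [0.6, 1.5, 0.5]
grip_width: 0.0588
```

```bash
python3 - <<'E'
from h import *
p,R,o=pose(); print(p,R.round(3),o['qpos'].round(2),o['grip_width'],o['force'],"F",p+R@[0,-.0358,0]); pic("wrist","w8.png"); pic("side","s8.png",170,60,220,200,3)
E
```

```text
[0.6078847  0.00679389 0.18254239] [[ 0.     0.973  0.232]
 [-0.     0.232 -0.973]
 [-1.     0.     0.   ]] [-0.05  0.45  1.37 -0.    1.32 -0.28] 0.05877721839457125 [0.6195141  1.51367498 0.5089319 ] F [ 0.57305769 -0.00149582  0.18254232]
```

View pics/w8.png

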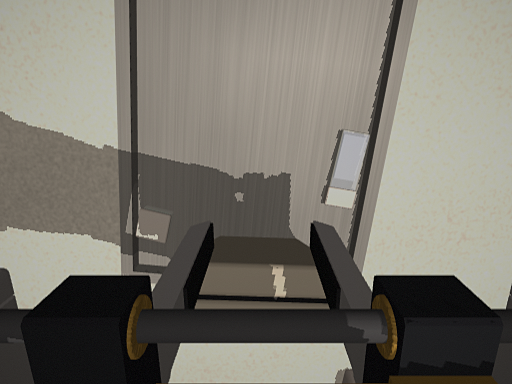

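View pics/s8.png

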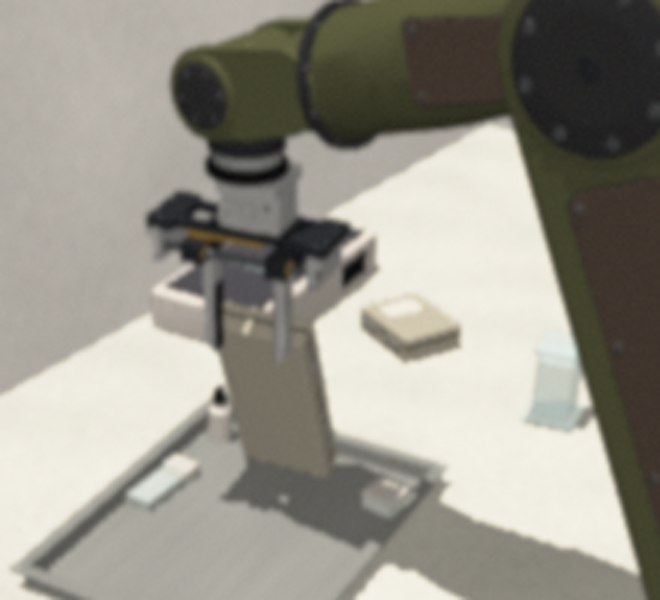

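>>> play_rows --increments '[[[95,0.18,0,-0.42,0.3],[95,0.18,0,-0.42,0.3],[95,0.18,0,-0.42,0.3],[95,0.18,0,-0.42,0.3],[95,0.22,0,-0.4,0.3],[95,0.22,0,-0.4,0.3],[95,0.22,0,-0.4,0.3],[95,0.22,0,-0.4,0.3],[95,0.25,0,-0.38,0.3],[95,0.25,0,-0.38,0.3],[95,0.25,0,-0.38,0.3],[95,0.25,0,-0.38,0.3]]]'

```text
time_s: 9.18
ee_pos: [0.5987, 0.0544, 0.1563]
eef_rot: [1.879, 1.571, 0.478]
force: [0.9, 2.5, 1.4]
grip_width: 0.0588
```

```bash
cat >> h.py <<'E'
def st():
    p,R,o=pose(); u=np.array([-.194,.981]); H=np.array([.6227,-.0750])
    print("p",p.round(4),"yaw",np.degrees(np.arctan2(R[1,1],R[0,1])).round(2),"X",(((p[:2]-H)@u)*1e3).round(1),"lat",(((p[:2]-H)@np.array([.981,.194]))*1e3).round(1),"gw",round(o['grip_width'],4),"F",o['force'].round(2),"t",o['time_s'])
E
python3 - <<'E'
from h import *
st(); pic("wrist","w9.png"); pic("side","s9.png",170,60,220,200,3)
E
```

```text
p [0.5987 0.0544 0.1563] yaw 9.77 X 131.6 lat 1.5 gw 0.0588 F [0.89 2.54 1.39] t 9.1833
```

View pics/w9.png

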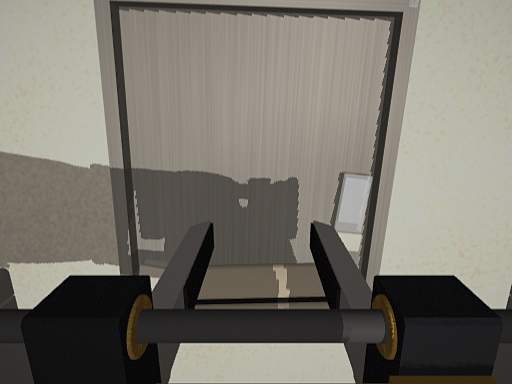

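View pics/s9.png

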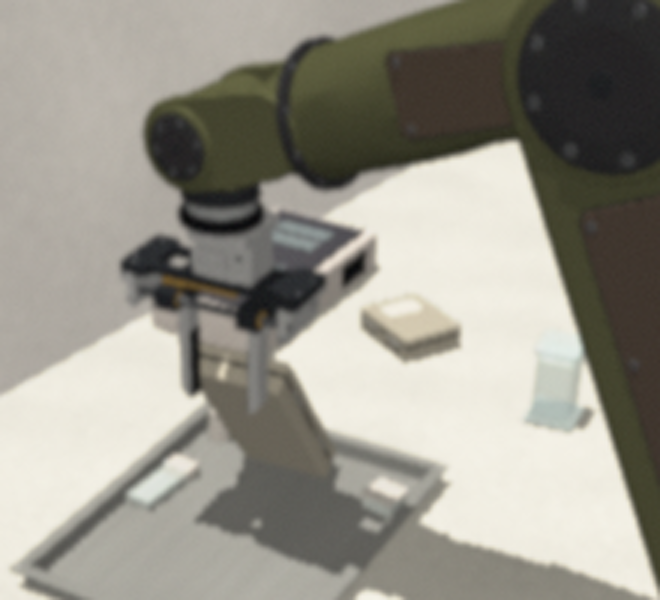

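>>> play_rows --increments '[[[95,0.28,0,-0.35,0.2],[95,0.28,0,-0.35,0.2],[95,0.28,0,-0.35,0.2],[95,0.28,0,-0.35,0.2],[95,0.31,0,-0.33,0.2],[95,0.31,0,-0.33,0.2],[95,0.31,0,-0.33,0.2],[95,0.31,0,-0.33,0.2],[95,0.34,0,-0.31,0.2],[95,0.34,0,-0.31,0.2]]]'

```text
time_s: 10.12
ee_pos: [0.5934, 0.0872, 0.1256]
eef_rot: [-1.478, 1.57, -2.914]
force: [1.0, 1.6, -0.7]
grip_width: 0.0593
```

```bash
python3 - <<'E'
from h import *
st(); pic("scene","c10.png",190,150,150,150,4); pic("side","s10.png",170,60,220,200,3)
E
```

```text
p [0.5934 0.0872 0.1256] yaw 7.77 X 164.8 lat 2.7 gw 0.0593 F [ 1.01  1.56 -0.69] t 10.1167
```

View pics/c10.png

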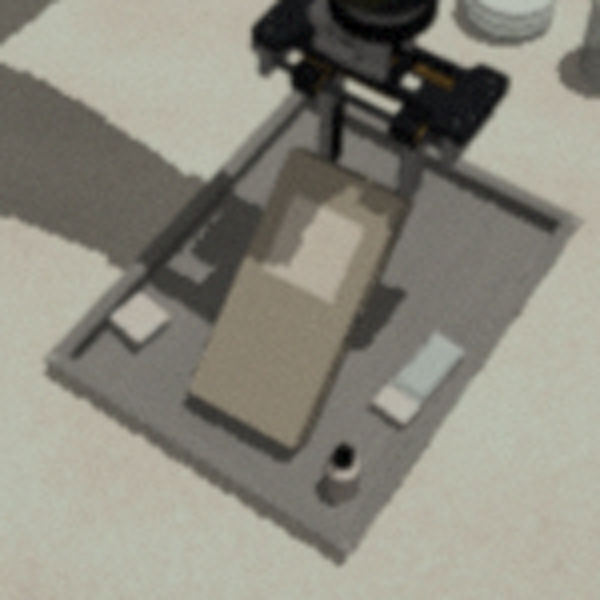

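View pics/s10.png

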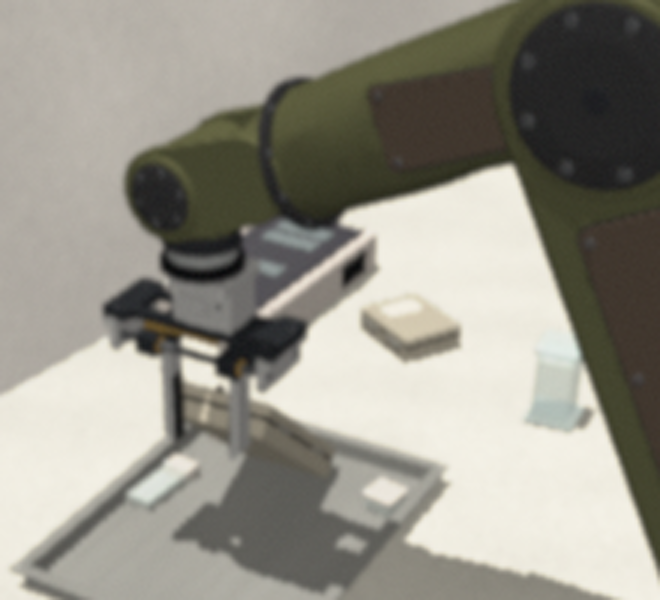

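>>> play_rows --increments '[[[95,0.32,0,-0.26,0],[95,0.32,0,-0.26,0],[95,0.32,0,-0.24,0],[95,0.3,0,-0.24,0],[95,0,0,0.1,0],[95,0,0,0.2,0],[95,0,0,0.3,0],[95,0,0,0.3,0],[95,0,0,0.3,0]]]'

```text
time_s: 10.97
ee_pos: [0.5939, 0.0844, 0.1136]
eef_rot: [1.289, 1.57, -0.146]
force: [-0.4, 2.2, -0.4]
grip_width: 0.0591
```

```bash
python3 - <<'E'
from h import *
st(); pic("scene","c11.png",190,150,150,150,4); pic("side","s11.png",170,60,220,200,3)
E
```

```text
p [0.5939 0.0844 0.1136] yaw 7.78 X 162.0 lat 2.7 gw 0.0591 F [-0.45  2.17 -0.38] t 10.9667
```

View pics/c11.png

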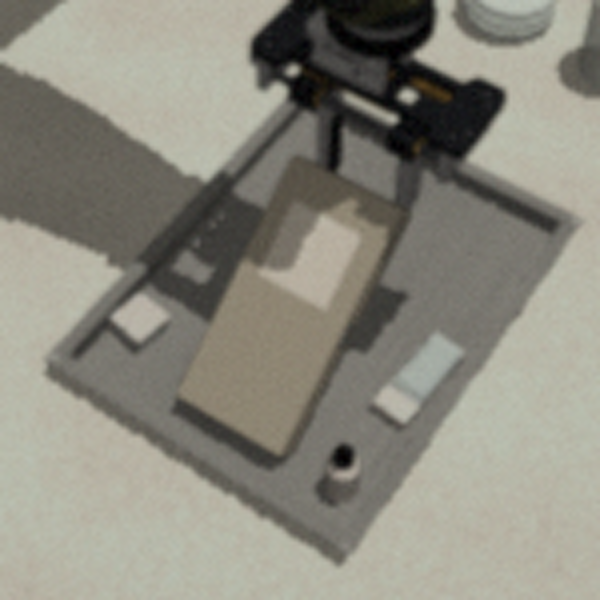

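View pics/s11.png

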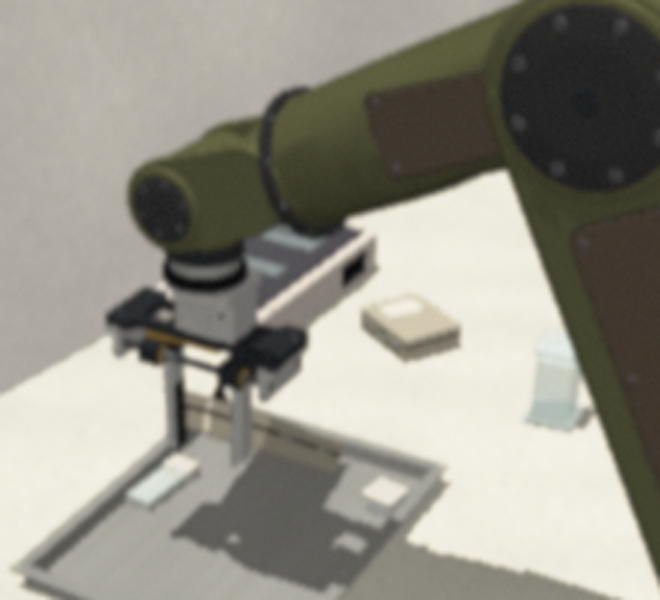

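>>> play_rows --increments '[[[95,0,0,0.3,0],[95,0,0,0.3,0],[95,0,0,0.3,0],[95,0,0,0.3,0],[95,0,0,0.3,0],[95,0,0,0.3,0]]]'

```text
time_s: 11.57
ee_pos: [0.5962, 0.0668, 0.1135]
eef_rot: [-2.224, 1.571, 2.625]
force: [0.2, 1.6, -0.9]
grip_width: 0.059
```

```bash
python3 - <<'E'
from h import *
st(); pic("scene","c12.png",190,150,150,150,4)
E
```

```text
p [0.5962 0.0668 0.1135] yaw 7.79 X 144.2 lat 1.5 gw 0.059 F [ 0.22  1.56 -0.89] t 11.5667
```

View pics/c12.png

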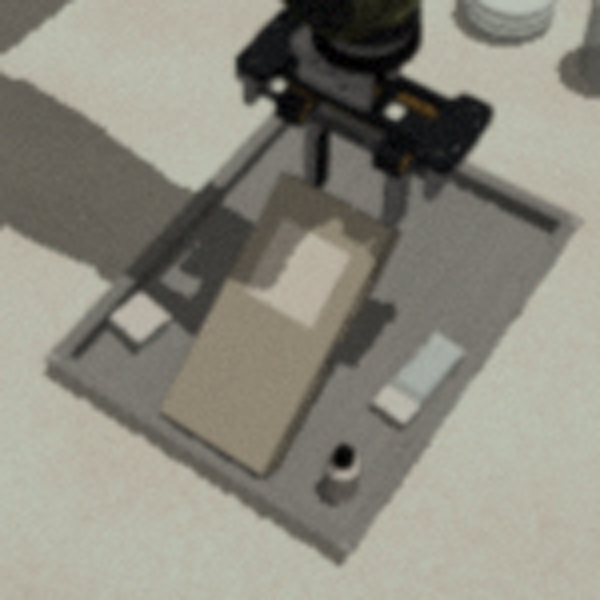

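>>> play_rows --increments '[[[95,0,0,0.15,0],[95,0,0,0.15,0],[95,0,0,0.1,0],[95,0,0,0.1,0]]]'

```text
time_s: 11.95
ee_pos: [0.597, 0.0637, 0.1142]
eef_rot: [2.76, 1.568, 1.325]
force: [-2.7, 16.4, 7.3]
grip_width: 0.0588
```

>>> play_rows --increments '[[[95,0,0,0.1,0],[95,0,0,0.0,0]]]'

```text
time_s: 12.12
ee_pos: [0.5971, 0.0634, 0.1146]
eef_rot: [2.723, 1.567, 1.289]
force: [-5.1, 15.7, 7.9]
grip_width: 0.059
```

>>> play_rows --increments '[[[95,0,0,-0.1,0],[95,0.15,0,-0.1,0],[95,0.3,0,-0.15,0],[95,0.3,0,-0.15,0]]]'

```text
time_s: 12.45
ee_pos: [0.5965, 0.0678, 0.1067]
eef_rot: [2.621, 1.568, 1.187]
force: [-2.2, 12.1, 5.9]
grip_width: 0.0593
```

```bash
python3 - <<'E'
from h import *
st(); pic("scene","c13.png",190,150,150,150,4); pic("wrist","w13.png")
E
```

```text
p [0.5965 0.0678 0.1067] yaw 7.83 X 145.2 lat 2.0 gw 0.0593 F [-2.16 12.08  5.94] t 12.45
```

View pics/c13.png

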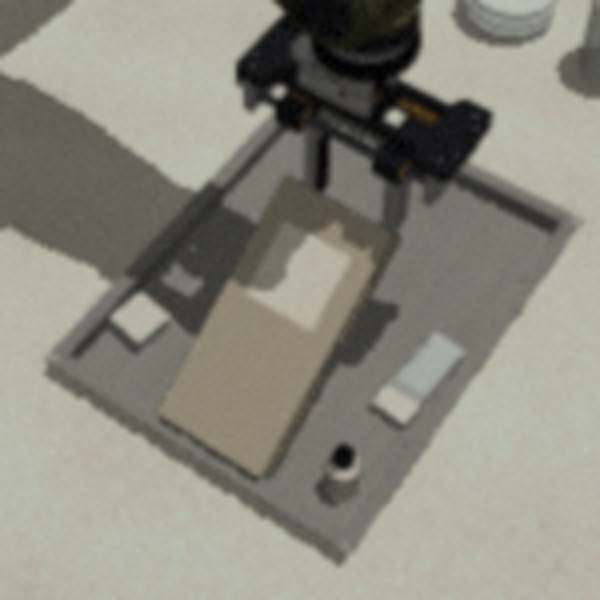

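View pics/w13.png

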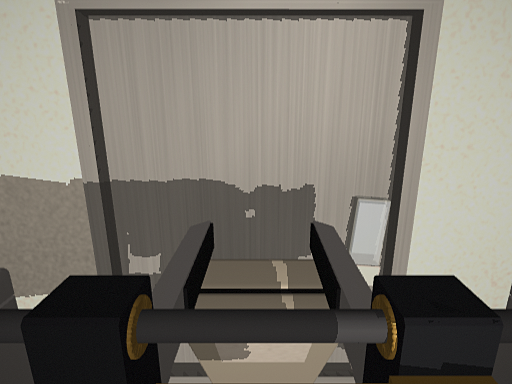

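>>> play_rows --increments '[[[95,0.2,0,-0.2,0],[95,0.3,0,-0.22,0],[95,0.3,0,-0.22,0]]]'

```text
time_s: 12.8
ee_pos: [0.5955, 0.0728, 0.0979]
eef_rot: [1.903, 1.571, 0.468]
force: [-1.2, 1.4, -0.9]
grip_width: 0.0589
```

>>> play_rows --increments '[[[95,0.3,0,-0.15,0],[95,0.3,0,-0.15,0]]]'

```text
time_s: 12.97
ee_pos: [0.595, 0.0754, 0.0915]
eef_rot: [-0.972, 1.571, -2.407]
force: [-0.7, 1.8, -1.0]
grip_width: 0.0588
```

```bash
python3 - <<'E'
from h import *
st(); pic("side","s14.png",170,60,220,200,3)
E
```

```text
p [0.595  0.0754 0.0915] yaw 7.8 X 152.9 lat 2.0 gw 0.0588 F [-0.66  1.8  -1.  ] t 12.9667
```

View pics/s14.png

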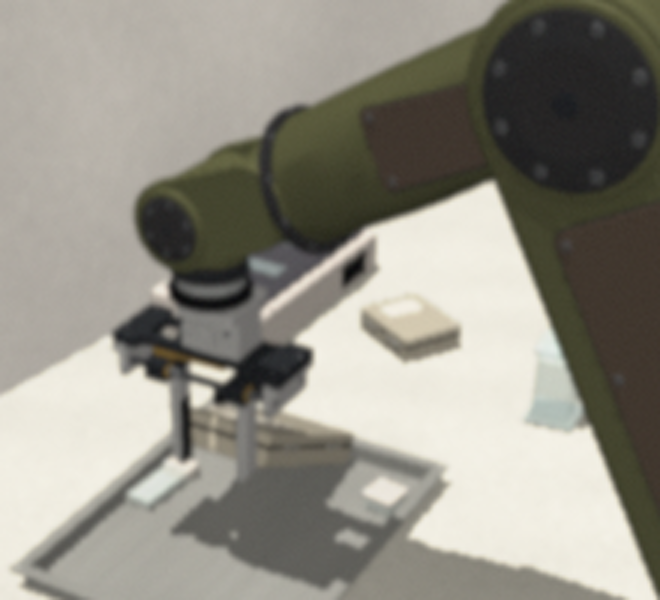

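```bash
python3 - <<'E'
from h import *
p,R,o=pose()
print(won(345,265,.017,np.array([.5965,.0678,.1067]),R),won(355,197,.017,np.array([.5965,.0678,.1067]),R))
print(p+R@[0,.042,.008])
E
```

```text
[0.68404865 0.00928708 0.017     ] [0.67895254 0.07622634 0.017     ]
[0.63740914 0.07341999 0.09084266]
```

>>> play_rows --increments '[[[95,0.32,0,-0.1,0],[95,0.32,0,-0.1,0],[95,0.33,0,-0.1,0],[95,0.33,0,-0.1,0]]]'

```text
time_s: 13.35
ee_pos: [0.5945, 0.0799, 0.0787]
eef_rot: [2.914, 1.57, 1.479]
force: [-0.4, 6.2, 1.6]
grip_width: 0.0589
```

>>> play_rows --increments '[[[95,0.33,0,-0.12,0],[95,0.33,0,-0.1,0],[95,0.33,0,-0.09,0],[95,0.33,0,-0.09,0]]]'

```text
time_s: 13.68
ee_pos: [0.5939, 0.0839, 0.0654]
eef_rot: [-3.095, 1.57, 1.753]
force: [-1.4, 6.1, -0.6]
grip_width: 0.0592
```

>>> play_rows --increments '[[[95,0.33,0,-0.08,0],[95,0.33,0,-0.07,0],[95,0.33,0,-0.07,0]]]'

```text
time_s: 13.93
ee_pos: [0.5936, 0.0862, 0.0555]
eef_rot: [3.109, 1.57, 1.674]
force: [-0.8, 6.8, 0.1]
grip_width: 0.0589
```

```bash
python3 - <<'E'
from h import *
st(); pic("side","s15.png",170,60,220,200,3); pic("scene","c15.png",190,150,150,150,4)
E
```

```text
p [0.5936 0.0862 0.0555] yaw 7.8 X 163.8 lat 2.7 gw 0.0589 F [-0.79  6.78  0.08] t 13.9333
```

View pics/s15.png

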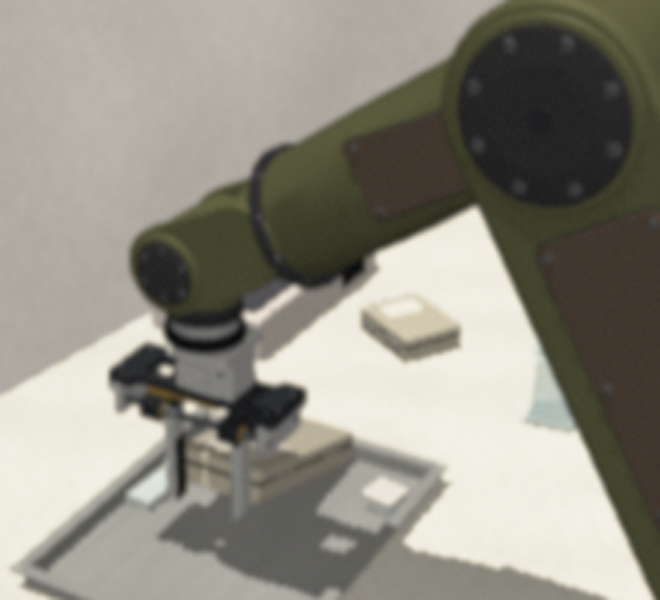

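View pics/c15.png

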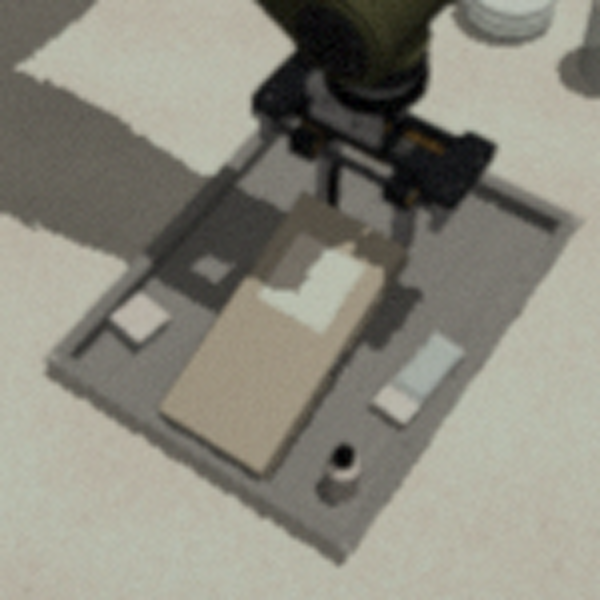

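>>> play_rows --increments '[[[95,0.33,0,-0.06,0],[95,0.33,0,-0.06,0],[95,0.33,0,-0.05,0],[95,0.33,0,-0.05,0]]]'

```text
time_s: 14.37
ee_pos: [0.5932, 0.0886, 0.0423]
eef_rot: [-3.062, 1.57, 1.786]
force: [-1.5, 8.1, -0.1]
grip_width: 0.0594
```

>>> play_rows --increments '[[[95,0.33,0,-0.04,0],[95,0.33,0,-0.03,0],[95,0.33,0,-0.03,0]]]'

```text
time_s: 14.62
ee_pos: [0.5931, 0.0898, 0.0324]
eef_rot: [-3.075, 1.569, 1.774]
force: [-1.4, 10.3, -0.9]
grip_width: 0.0589
```

```bash
python3 - <<'E'
from h import *
st(); pic("side","s16.png",170,60,220,200,3)
E
```

```text
p [0.5931 0.0898 0.0324] yaw 7.81 X 167.4 lat 2.9 gw 0.0589 F [-1.42 10.33 -0.92] t 14.6167
```

View pics/s16.png

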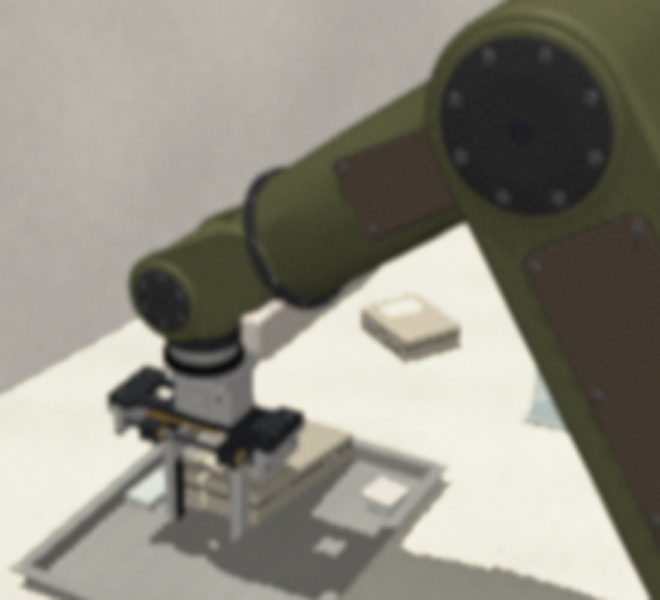

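>>> play_rows --increments '[[[95,0.33,0,-0.04,0],[95,0.33,0,-0.03,0],[95,0.33,0,-0.02,0],[95,0.3,0,-0.02,0]]]'

```text
time_s: 15.0
ee_pos: [0.5928, 0.0908, 0.0193]
eef_rot: [-2.947, 1.569, 1.901]
force: [-0.4, 9.6, -1.7]
grip_width: 0.059
```

>>> play_rows --increments '[[[95,0.3,0,-0.01,0],[95,0.3,0,0,0],[95,0.2,0,0,0]]]'

```text
time_s: 15.25
ee_pos: [0.5927, 0.091, 0.0112]
eef_rot: [-2.799, 1.569, 2.05]
force: [-1.0, 11.2, -1.0]
grip_width: 0.0593
```

```bash
python3 - <<'E'
from h import *
st(); pic("side","s17.png",170,60,220,200,3); pic("wrist","w17.png")
E
```

```text
p [0.5927 0.091  0.0112] yaw 7.82 X 168.7 lat 2.8 gw 0.0593 F [-1.04 11.18 -1.01] t 15.25
```

View pics/s17.png

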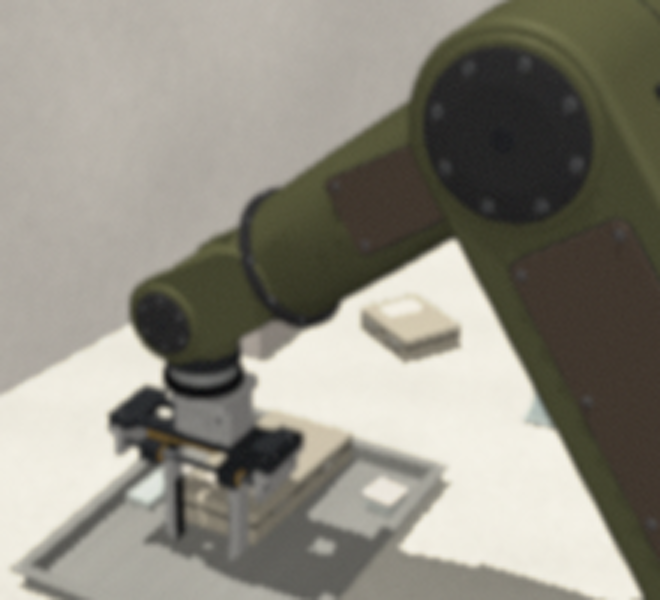

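View pics/w17.png

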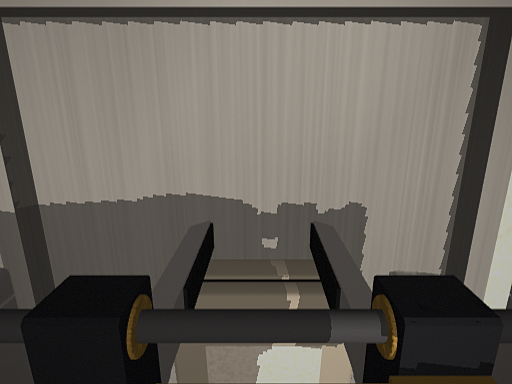

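>>> play_rows --increments '[[[95,0.2,0,0,0],[95,0.2,0,0.01,0],[95,0.1,0,0.01,0],[95,0,0,-0.04,0],[95,0,0,-0.04,0],[95,0,0,-0.04,0],[95,0,0,-0.04,0]]]'

```text
time_s: 15.93
ee_pos: [0.5928, 0.0912, 0.0066]
eef_rot: [-0.808, 1.57, -2.242]
force: [-0.0, -0.4, -0.1]
grip_width: 0.0589
```

>>> play_rows --increments '[[[95,0,0,-0.04,0],[95,0,0,-0.04,0],[95,0,0,-0.04,0],[95,0,0,-0.04,0],[95,0,0,0,0],[95,0,0,0,0]]]'

```text
time_s: 16.43
ee_pos: [0.5927, 0.0928, 0.0069]
eef_rot: [1.092, 1.571, -0.343]
force: [-0.7, -0.2, -0.6]
grip_width: 0.0588
```

```bash
python3 - <<'E'
from h import *
st(); pic("wrist","w18.png");pic("side","s18.png",170,60,220,200,3)
E
```

```text
p [0.5927 0.0928 0.0069] yaw 7.79 X 170.4 lat 3.2 gw 0.0588 F [-0.74 -0.18 -0.57] t 16.4333
```

View pics/s18.png

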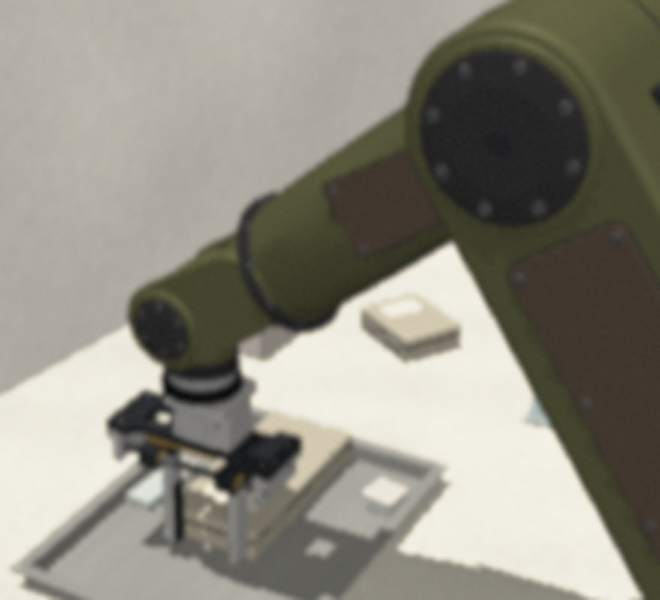

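>>> play_rows --increments '[[[95,-0.4,0,0,0],[95,-0.4,0,0.0,0],[95,0,0,0.1,0],[95,0,0,0.1,0],[95,0,0,0.1,0],[95,0,0,0.05,0]]]'

```text
time_s: 17.03
ee_pos: [0.5933, 0.0905, 0.0153]
eef_rot: [2.75, 1.569, 1.315]
force: [-2.0, 13.0, 4.5]
grip_width: 0.0591
```

```bash
python3 - <<'E'
from h import *
st(); pic("scene","c19.png",190,150,150,150,4)
E
```

```text
p [0.5933 0.0905 0.0153] yaw 7.8 X 168.1 lat 3.2 gw 0.0591 F [-2.04 12.95  4.52] t 17.0333
```

View pics/c19.png

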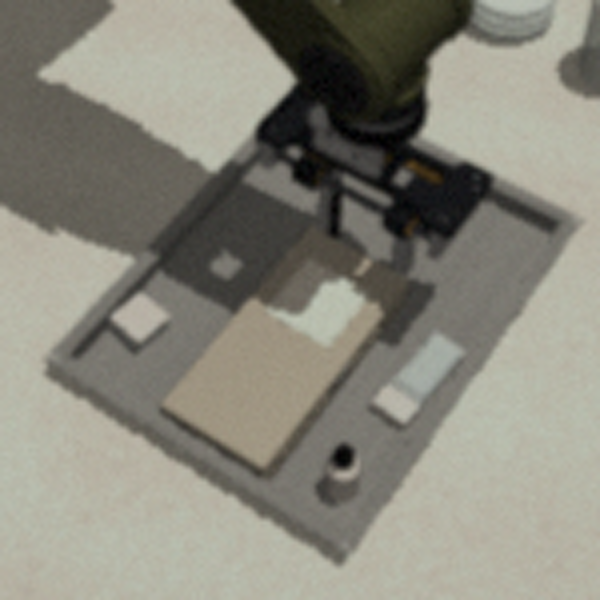

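>>> play_rows --increments '[[[95,0,0,-0.2,0],[95,0,0,-0.4,0],[95,0,0,-1,0],[95,0,0,-2,0],[95,-2,0,-1,0],[95,-3,0,0,0],[95,-3.5,0,0,0],[95,-3.5,0,0,0],[95,-3.5,0,2,0],[95,-3.5,0,2,0],[95,-3.5,0,2,0],[95,-3.5,0,2,0]]]'

```text
time_s: 18.08
ee_pos: [0.5974, 0.0555, 0.2766]
eef_rot: [-0.443, 1.571, -1.877]
force: [0.4, 0.9, -0.6]
grip_width: 0.0587
```

>>> play_rows --increments '[[[95,0,0,0,0],[95,0,0,0,0],[95,0,0,0,0],[95,0,0,0,0]]]'

```text
time_s: 18.42
ee_pos: [0.5973, 0.0565, 0.2732]
eef_rot: [-1.68, 1.568, -3.114]
force: [0.5, 0.7, -0.4]
grip_width: 0.0591
```

```bash
python3 - <<'E'
from h import *
st(); pic("wrist","w20.png");pic("side","s20.png",170,60,220,200,3); pic("scene","c20.png",190,150,150,150,4)
E
```

```text
p [0.5973 0.0565 0.2732] yaw 7.84 X 133.9 lat 0.6 gw 0.0591 F [ 0.48  0.7  -0.36] t 18.4167
```

View pics/w20.png

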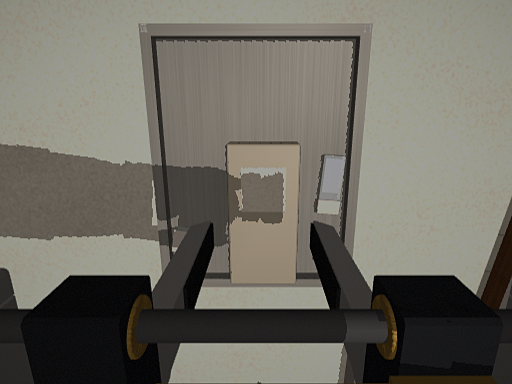

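View pics/s20.png

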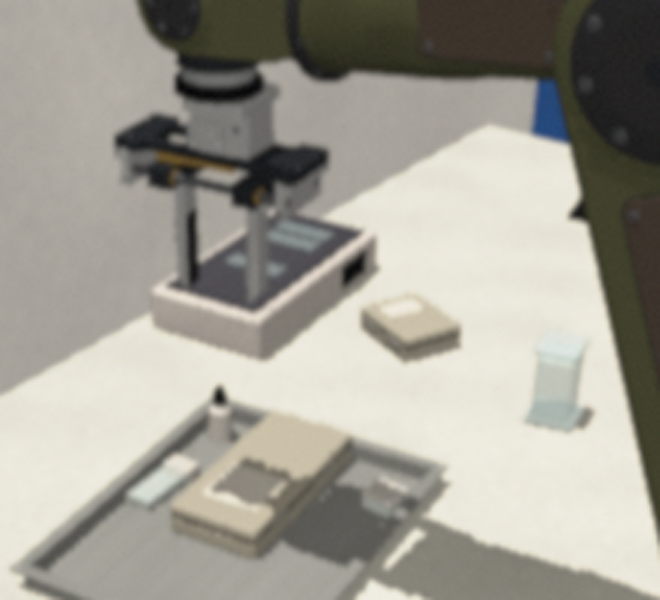

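View pics/c20.png

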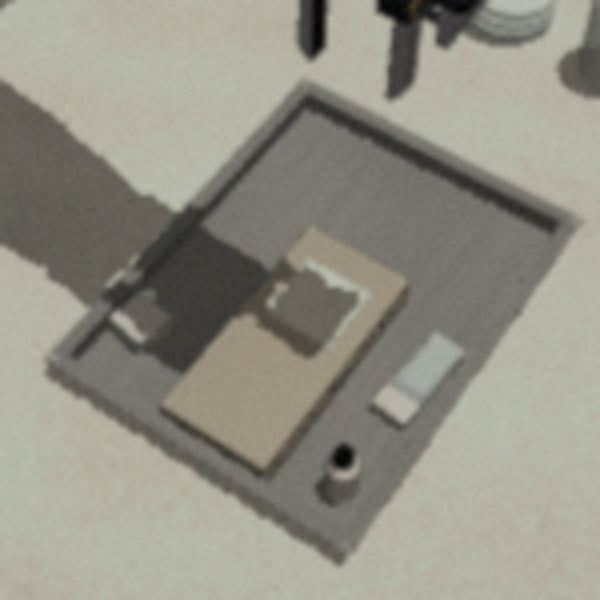

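```bash
python3 - <<'E'
from h import *
p,R,o=pose(); a=lambda d:np.degrees(np.arctan2(d[1],d[0])).round(2)
crop("w20.png","w20c.png",140,10,240,290,2)
c=[won(u,v,.037,p,R) for u,v in((227,145),(299,145),(297.5,283),(231,283))]
for k in c: print(k.round(4),(np.array([k[0]-.611,k[1]+.127])@[-.136,.991]).round(4))
print("length dirs",a(c[0]-c[3]),a(c[1]-c[2]),"end",a(c[1]-c[0]),a(c[2]-c[3]),[np.linalg.norm(c[i]-c[i-1]).round(4) for i in range(4)])
t=[won(u,v,.022,p,R) for u,v in((140,24),(372,24))]; print(a(t[1]-t[0]))
print(proj("scene",[.611,-.127,.003]))
E
```

```text
[0.5493 0.0733 0.037 ] 0.2069
[0.6427 0.0862 0.037 ] 0.207
[ 0.675  -0.1158  0.037 ] 0.0024
[ 0.5772 -0.1294  0.037 ] 0.0022
length dirs 97.85 99.09 end 7.89 7.93 [np.float64(0.2046), np.float64(0.0943), np.float64(0.2046), np.float64(0.0987)]
7.86
[238.50333141 262.1291185 ]
```

View pics/w20c.png

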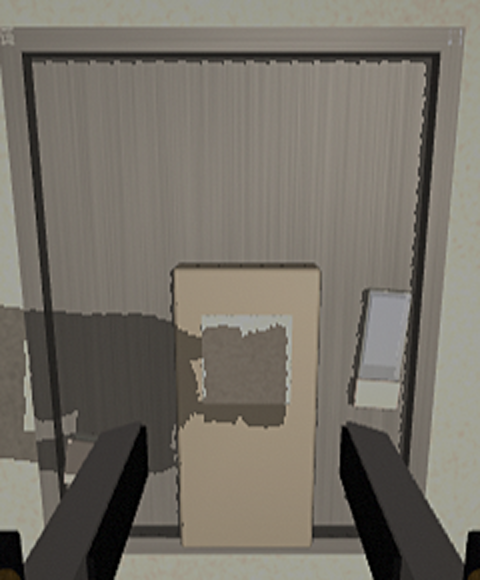

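```bash
python3 - <<'E'
from h import *
p,R,o=pose()
def wray(u,v):
    a=won(u,v,.037,p,R);b=won(u,v,.137,p,R);return a,(b-a)
W=[(227,145),(299,145),(297.5,283),(231,283)]
S=[(313,228),(408,282),(265,470),(163,408)]
D=[(272,413),(172,515),None,(352,440)] # side guesses: far +x ... placeholder
for w,s in zip(W,S):
    o1,d1=wray(*w); o2,d2=ray("scene",190+s[0]/4,150+s[1]/4)
    A=np.stack([d1,-d2],1); x=np.linalg.lstsq(A,o2-o1,rcond=None)[0]
    q1=o1+d1*x[0];q2=o2+d2*x[1]; print(((q1+q2)/2).round(4),"gap",np.linalg.norm(q1-q2).round(4),"scene@.037",onz("scene",190+s[0]/4,150+s[1]/4,.037).round(4))
crop("s20.png","s20c.png",150,380,320,200,2.4)
crop("c20.png","c20c.png",30,200,400,380,1.5)
E
```

```text
[0.5513 0.0742 0.0352] gap 0.0049 scene@.037 [0.5545 0.0741 0.037 ]
[0.6446 0.0868 0.033 ] gap 0.0034 scene@.037 [0.6475 0.0855 0.037 ]
[ 0.6752 -0.1159  0.0367] gap 0.0004 scene@.037 [ 0.6755 -0.1159  0.037 ]
[ 0.5794 -0.1299  0.034 ] gap 0.005 scene@.037 [ 0.5833 -0.1303  0.037 ]
```

View pics/s20c.png

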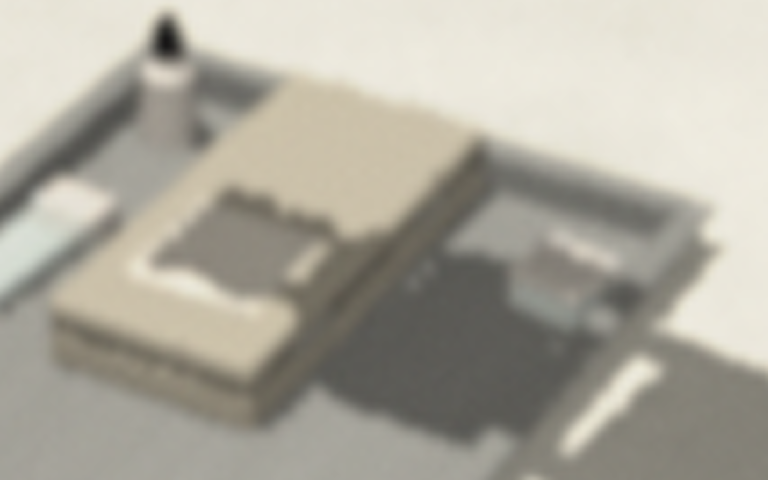

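View pics/c20c.png

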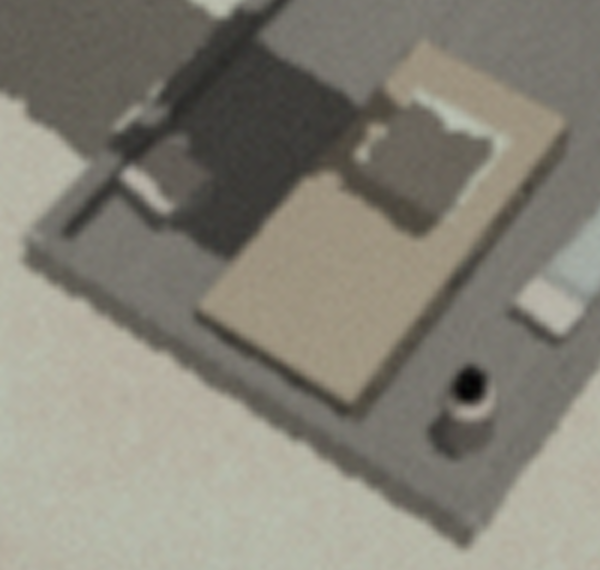

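```bash
python3 -c "
from station import ctrl
print(ctrl.hand_in())"
```

```text
the job is handed in; nothing more can be done
None
```

The slide box is lying flat in the tray with its lid up and its foot end against the stop rim. I handed the job in at about 18.6 s of the 64 s; hand-in gives no verdict.

**What I did:**
- **Tipping:** I straddled the upper end with the fingers half open and pushed from the lid side, past balance, until the box leaned on the other finger.
- **Supporting:** I swung the gripper about that finger so both fingers were on the base side.
- **Lowering:** I slid the heel back to the rim at about 53° of tilt. Then I let the upper end down, with friction on the fingers holding it against the rim.
- **Squaring:** I gave the top end a light push toward the rim, then backed the arm off and raised it.

**Last checks:**
- **Flatness:** Matching the wrist and scene pictures put the four lid corners at 33 to 37 mm height (37 mm expected). The side view shows the box on the floor along its whole length.
- **Position:** The foot edge is about 2 mm from the rim and square to it within about 1°.
- **Force:** The highest wrist force I read was about 18 N, when the box met the rim. I only read it at the end of each move.
- **Other things:** The neighbouring items in the tray look unmoved in the pictures; I did not measure them again.

**Checks that disagreed:**
- The wrist picture alone showed the two box ends at different widths, 94 and 99 mm against a true 98. That could have meant a raised foot end, but the two-camera check did not support it.
- The two camera rays missed each other by up to 5 mm at some corners.

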